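Free the lens carriage and push it to the red stop

TASK

On the optical rail, press down the orange release pad in the middle of the black lens carriage to free its brake (do not force it while it is braked) and, keeping it pressed, push the carriage along the rail until it rests against the red stop, whichever end that is. Then lift off so that the pad springs up and the brake holds the carriage there; the fingertips are enough, nothing is to be picked up, so leave the vial, lens mount, slide box and steel post standing where they are.

Things in the scene. Friction and masses are not known exactly. Their poses are not given: they have to be found in the camera images.
- rail: aluminium optical rail fixed on the worktop, 350 mm long, 56 mm wide, top of the bare rail 24 mm up. Origin: centre of its underside, on the worktop. Its y axis runs along the rail, x across it, z up. A tall microscope stands to its left (y over 0.33 m, x over 0.4 m): swing the arm round in front of it.
- carriage (a joint): position of the carriage along the rail (m): 0 with the carriage centre over the rail's origin, growing along the rail's +y. Braked (holds against about 10 N) while the pad is up; with the pad pressed down it slides with 1 to 2 N.
- carriage_mid (a point): centre of the black carriage (90 mm along the rail, 60 mm across), on the rail's middle line, 30 mm up; axes as the rail's. Two shoulders across its ends (tops 58 mm up, inner faces 28 mm from the centre) leave an open saddle 57 mm long for the pad. A lens ring on a side arm reaches 66 mm from the middle line on the rail's +x side, top 48 mm up. It cannot be lifted off.
- pad (a joint): how far the release pad is pressed down (m): 0 up (brake on), 0.008 fully down. The brake lets go within the first 0.0015; a spring resists with 6 N there, 7.5 N fully down, and lifts the pad when it is let go. Counts as pressed from 0.0025: press it 4 to 7 mm.
- pad_top (a point): centre of the top of the orange ribbed release pad, at the middle of the carriage; the pad is 50 mm along the rail, 42 mm across; its top stands 44 mm above the worktop when up and 36 mm when fully down. Moves with the carriage.
- red_stop_mid (a point): centre of the red stop, on the rail's middle line, 30 mm above the worktop. The stop is a fixed red block on the rail, 16 mm along the rail, 44 mm across, top 40 mm above the worktop with a steel screw to 48 mm. It stands near either end of the rail. When the carriage rests against it, carriage_mid and this point are 53 mm apart.
- grey_stop_mid (a point): the same point of the grey stop, alike but for its colour, near the other end of the rail; not the one to use.
- vial_1: bystander, loose: amber vial with white cap, 27 mm wide, 60 mm high. Origin: centre of its underside.
- lens_mount: bystander, loose: round lens in a black ring on a short post, 32 x 32 x 66 mm. Origin: centre of its underside.
- slide_box: bystander, loose: green slide box, 39 x 86 x 30 mm. Origin: centre of its underside.
- post_1: bystander, loose: upright steel post in front of the rail, 13 mm wide, 50 mm high. Origin: centre of its underside.

How it is judged:
On the way, in this order (a step that is already met when the one before it is completed fails the run):
1. the release pad is pressed down (at least 2.5 mm) with the carriage still where it stood (within 8 mm) (value of joint pad above 0.0025 m and distance of carriage_mid from where it was at the start of the episode below 0.008 m), for 0.1 s.
2. the carriage has reached the red stop (gap under 2.5 mm) with the pad still down (over 1.5 mm) (horizontal distance between carriage_mid and red_stop_mid below 0.0555 m and value of joint pad above 0.0015 m), for 0.1 s.
At the end, for the whole second after the job is handed in: The carriage rests against the red stop (gap under 2.5 mm: centres less than 55.5 mm apart), at rest, with the release pad sprung up again (within 0.8 mm), so the brake holds (horizontal distance between carriage_mid and red_stop_mid below 0.0555 m and value of joint pad below 0.0008 m and velocity of joint carriage between -0.005 and 0.005 m/s); the robot touches nothing.
It fails at once if the carriage is forced along (over 12 mm/s) while its brake is on (pad down less than 0.6 mm) (value of joint pad below 0.0006 m and (velocity of joint carriage above 0.012 m/s or velocity of joint carriage below -0.012 m/s)).
It fails at once if a bystander (vial, lens mount, slide box, post) is moved or lifted more than 10 mm, or tipped more than 0.3 rad (distance of any of vial_1, lens_mount, slide_box, post_1 from where it was at the start of the episode above 0.01 m or angle between any of vial_1, lens_mount, slide_box, post_1's own z axis and vertical above 0.3 rad).
It also fails if it takes over 38 s, if anything falls off the work surface, if the arm or the gripper's body presses on something with over 40 N, if the wrist force passes 120 N, or if a joint passes its speed limit or range.

ROBOT

A 6-joint arm with a two-finger parallel gripper is mounted at the origin on a cart in front of the work surface, level with it; the furniture and walls round the work are solid. World frame = base frame: x ahead of the robot, y to its left, z up, the work surface at z = 0. Lengths are in m, angles in rad, forces in N, time in s.
With the tool pointing down it reaches from about 0.35 to 0.975 m from the base axis. Payload 4.9 kg.
Tool frame: the origin (TCP) lies on the centre line of the jaws, within the pads' length; the fingertips stand 14 mm ahead of it and the grasp point (between the pads) lies 5 mm behind it; y points along the fingers, z is the direction in which the jaws open and shut, and the axes are right-handed (so a half turn about y gives the same grasp; the last joint's range is limited). The gripper opens to 85 mm and grips with 20 to 120 N. Pads are 22 mm wide; open, the fingers measure 114 mm over their backs; the gripper's body (76 mm by 85 mm) begins 54 mm behind the grasp point. The pads swing forward as they close: fully open they stand 13 mm farther back than shut.
Start: joints at [-1.446, 0.053, 1.613, -0, 1.476, -0.119], TCP at [0.151, -0.606, 0.245] pointing down, gripper open.
Joint ranges: [-3.01, 3.01], [-1.01, 2.22], [0.06, 2.58], [-1.02, 4.17], [0.09, 2.62], [-3.14, 3.14]. Speed limits (rad/s): [2.57, 2.57, 3.14, 3.14, 3.14, 3.14].

INTERFACE

Orientations are given as a rotation vector (axis times angle).
In Python, from station import ctrl gives the robot as it stands.
- The arm moves only by the tool servo_tool, never from a script. Its arguments are lists of equal length, an entry for each row: "delta_pos": the shift along the tool's x, y, z in m, a list of three; "dr": the turn, a rotation vector about the tool's x, y, z in degrees, a list of three; "grip": the opening, from 0 (shut) to 1 (fully open). In form: {"delta_pos": [[x, y, z], ...], "dr": [[rx, ry, rz], ...], "grip": [grip, ...]}. A call has 1 to 5 rows; each row shifts and turns the pose as measured when the row begins, along the tool's axes as they then stand; what a row does not reach is not made up. A row lasts 1/8 s, in which the tool goes at most 62.5 mm and 10.7 degrees, less where a joint would pass 70% of its speed; a pose out of reach is approached as far as the arm can. A call is refused whole if a number of a shift passes 0.0625 or a number of a turn 10.7, either way. A call with a gripper value outside its range is refused whole. The fingers move at their own pace and stop on an object; "grip_force" is the grip in N (left out, the last holds). Time passes only in rows, so rows that do not move let the fingers close. It gives the time, the measured TCP pose, the force and the opening at its end, in the units of the state.
- ctrl.get_obs(): the state, without advancing time (a new reading comes with each control period).
- ctrl.get_image(name): name is "scene" or "top" or "wrist"; returns the picture (480x640x3 uint8, red, green, blue); there is no depth.
- ctrl.camera_params(name): a dict with "fovy" (degrees; the focal length in pixels is half the picture's height over the tangent of half this angle, whatever the lens; pixels are square), "cx", "cy" (the principal point, pixels), "eye" and "rotation" of the camera in the world. Camera axes: x right, y down, z forward; pixel columns grow to the right and rows downward; lengths in m; the calibration is good to about 2 mm. The wrist camera is an equidistant fisheye: a pixel r from the principal point sees the ray r / f radians off the axis. A picture is of the moment at which its call begins: read the wrist's pose just before it. camera_params takes no time and is no camera call; for the wrist camera it gives the pose at the moment of the call.
- ctrl.finish_job(): hands the job in, once; it reports no verdict.
Trained networks look in the newest picture that a camera, given by its name, has taken for a name from the list of things; names that differ only in an ending like _2 or _b are one class to them, and where a whole thing is asked for, a point or a joint stands for the part that bears it (a point fixed in the world has none). Each returns a list of dicts, best first, with "score" (0 to 1); they miss things now and then, are a little off and sometimes report something else, mostly with a low value. They report only what shows in the picture. A call takes as long as a camera call.
- ctrl.masks_of(camera, label): "pixels" (480x640 bool, what is visible of it) and "extent" ([left, top, right, bottom] in pixels, round what is visible of it).
The state is a dict: "t": time; "q": joint angles; "dq": joint speeds; "effort": joint torques, N m; "tool_pos": TCP position; "tool_rot": TCP orientation; "contact_force": force on the tool from outside, world axes, zero at the start; "wrist_torque": the same for the moment, N m; "opening": finger opening in m.
Only numpy, scipy, OpenCV 4.12 (cv2) and the standard library are available. Lean on these libraries where they do the work, as an engineer would, in place of code of your own. Each camera call takes 0.05 s, during which the arm holds its last target.

## Working session

There is one attempt and no reset: what is moved stays moved. The work goes in short steps, Python scripts to look and compute and a tool call to move; the robot and the scene stay as the last step left them, time stands still between calls to the robot, and variables do not carry over. Pictures are saved under pics/ and viewed, and the job is handed in when it is done.

Besides the shell and the picture viewer there is one more tool, called after "Request:" as name(argument=value, ...) on one line, values as JSON. servo_tool: Moves the arm, as the interface text tells. Its arguments: {"type":"object","properties":{"delta_pos":{"type":"array","items":{"type":"array","items":{"type":"number"}}},"dr":{"type":"array","items":{"type":"array","items":{"type":"number"}}},"grip":{"type":"array","items":{"type":"number"}},"grip_force":{"type":"number"}},"required":["delta_pos","dr","grip"]}

```bash
mkdir -p pics; ls
cat > h.py <<'E'
import numpy as np, cv2
from station import ctrl
def snap(name,fn):
    im=ctrl.get_image(name); cv2.imwrite('pics/'+fn,im[:,:,::-1]); return im
def ray(name,u,v,p=None):
    p=p or ctrl.camera_params(name); f=240/np.tan(np.radians(p['fovy'])/2)
    x,y=u-p['cx'],v-p['cy']
    if name=='wrist':
        r=np.hypot(x,y); th=r/f; d=np.array([x/r*np.sin(th),y/r*np.sin(th),np.cos(th)]) if r>0 else np.array([0,0,1.])
    else: d=np.array([x/f,y/f,1.])
    d=np.array(p['rotation'])@d
    return np.array(p['eye']),d/np.linalg.norm(d)
def atz(name,u,v,z,p=None):
    e,d=ray(name,u,v,p); return e+d*(z-e[2])/d[2]
def tri(a,b):
    (e1,d1),(e2,d2)=a,b
    A=np.stack([d1,-d2],1); s=np.linalg.lstsq(A,e2-e1,rcond=None)[0]
    p1,p2=e1+s[0]*d1,e2+s[1]*d2
    return (p1+p2)/2,np.linalg.norm(p1-p2)
E
python3 - <<'E'
from h import *
print(ctrl.get_obs())
for n in('scene','top'):
    snap(n,n+'0.png'); p=ctrl.camera_params(n); print(n,p)
    for l in ('carriage','pad','red_stop_mid','vial_1','lens_mount','slide_box','post_1','rail'):
        try:
            m=ctrl.masks_of(n,l)
            for k in m[:2]:
                v,u=np.nonzero(k['pixels']); print(l,round(k['score'],2),k['extent'],u.mean().round(1),v.mean().round(1))
        except Exception as e: print(l,e)
E
```

```text
pics
{'t': 0.0, 'q': array([-1.44601588e+00,  5.33443762e-02,  1.61433510e+00,  2.67163344e-05,
        1.47597480e+00, -1.19026469e-01]), 'dq': array([-0.00071498,  0.00081375,  0.00093103, -0.00032217, -0.00021183,
       -0.00218445]), 'effort': array([ 2.75866179e-03, -3.93680906e+01, -3.70171487e+01,  1.91543868e-04,
        7.13006637e-03, -1.58114511e-05]), 'tool_pos': array([ 0.15078971, -0.6059147 ,  0.24404617]), 'tool_rot': array([-0.25624952,  2.09401879, -2.08967378]), 'contact_force': array([-0.02290589,  0.41192207,  0.46499083]), 'wrist_torque': array([ 0.02181353, -0.05821462,  0.04508308]), 'opening': 0.08558448593789772}
scene {'fovy': 49.36567118804042, 'cx': 312.3805269749889, 'cy': 237.55469676466103, 'eye': array([0.14230582, 0.3590533 , 0.62471985]), 'rotation': array([-1.15806597,  2.2716183 , -1.02449114])}
carriage 0.85 [305.2, 265.0, 378.2, 324.3] 339.1 293.0
carriage 0.16 [251.8, 294.7, 269.3, 332.6] 260.6 314.1
pad 0.65 [322.7, 277.2, 357.6, 307.4] 339.0 289.3
red_stop_mid 0.6 [404.7, 261.4, 430.2, 296.8] 419.4 276.2
vial_1 0.87 [367.2, 220.1, 384.1, 260
[... 214 characters left out ...]
, 338.1] 377.4 325.5
post_1 0.35 [321.7, 277.0, 355.0, 303.0] 339.3 289.2
rail 0.87 [231.4, 260.2, 449.9, 343.3] 337.2 301.1
top {'fovy': 56.25360762265988, 'cx': 315.83547985944, 'cy': 241.9477987226581, 'eye': array([ 0.52455959, -0.00788077,  0.88396028]), 'rotation': array([-2.16973314,  2.1398461 , -0.11172093])}
carriage 0.71 [284.2, 237.4, 339.6, 289.8] 311.0 267.0
pad 0.85 [298.0, 254.9, 325.9, 286.3] 310.3 268.7
red_stop_mid 0.59 [370.1, 280.8, 385.1, 305.5] 377.8 292.4
vial_1 0.64 [367.3, 229.1, 388.9, 245.3] 378.6 236.5
lens_mount 0.77 [315.8, 209.5, 330.8, 225.4] 324.2 217.0
slide_box 0.21 [238.9, 238.2, 257.4, 260.4] 249.6 247.1
rail 0.82 [228.4, 228.2, 402.2, 312.8] 316.0 270.7
```

```bash
sed -i "s/d=np.array(p\['rotation'\])@d/d=cv2.Rodrigues(np.array(p['rotation']))[0]@d/" h.py
python3 - <<'E'
from h import *
for l,s,t in (('pad',(339,289.3),(310.3,268.7)),('red',(419.4,276.2),(377.8,292.4)),('post',(377.4,325.5),(377.4,325.5)),('vial',(375.2,238.4),(378.6,236.5)),('lens',(313,250.8),(324.2,217)),):
    print(l,tri(ray('scene',*s),ray('top',*t)), atz('top',*t,.044))
print(atz('scene',377.4,325.5,.025))
import cv2
a=cv2.imread('pics/top0.png')[180:340,200:440]; cv2.imwrite('pics/topc.png',cv2.resize(a,None,fx=3.3,fy=3.3,interpolation=2))
E
```

```text
pad (array([0.57223656, 0.01313885, 0.04032067]), np.float64(0.0018182606679843073)) [0.57264108 0.01371571 0.044     ]
red (array([ 0.52928291, -0.11567868,  0.02641192]), np.float64(0.0034370160445077267)) [ 0.53040137 -0.11229521  0.044     ]
post (array([ 0.49675425, -0.0766077 , -0.02876491]), np.float64(0.10711839594705287)) [ 0.46984529 -0.1114704   0.044     ]
vial (array([ 0.63627007, -0.11594981,  0.03159989]), np.float64(0.0011926166808997577)) [ 0.63505275 -0.11395457  0.044     ]
lens (array([ 0.67296866, -0.01111212,  0.03268257]), np.float64(4.604936885286432e-06)) [ 0.67099714 -0.01106745  0.044     ]
[0.4922763  0.00263215 0.025     ]
```

View pics/scene0.png

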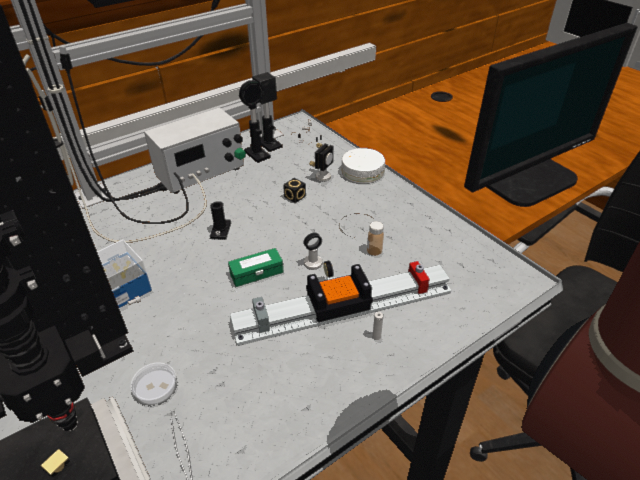

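View pics/topc.png

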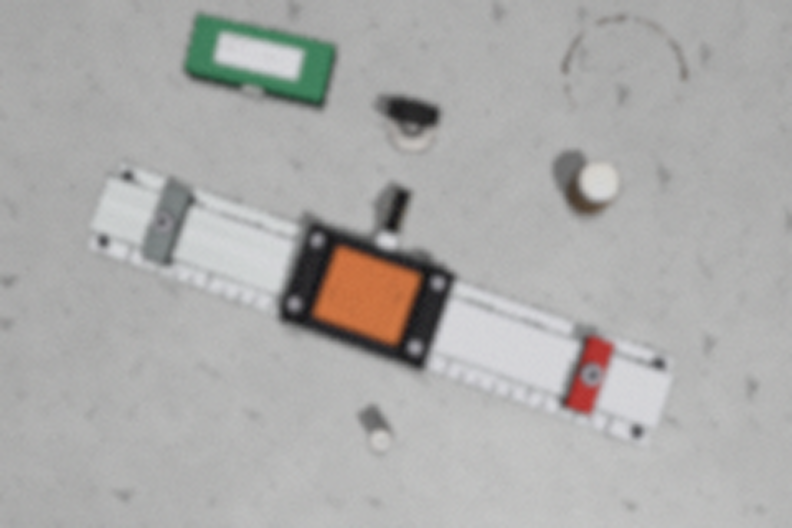

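Run:
```python
from h import *
g=atz('top',250.6,247.3,.042);r=atz('top',378.8,293.6,.042);p=atz('top',311.2,269.4,.044);po=atz('top',314,313,.05)
print('grey',g,'red',r,'pad',p,'post',po)
d=(r-g)[:2];L=np.linalg.norm(d);d/=L;print('d',d,L,np.degrees(np.arctan2(d[1],d[0])))
print('pad->red along',(r-p)[:2]@d,'travel',(r-p)[:2]@d-.053,'lat',np.cross((p-g)[:2],d))
o=ctrl.get_obs();R=cv2.Rodrigues(o['tool_rot'])[0];print(R)
# lens ring end, scene check
print('rail ends',atz('top',200+112/3.3,180+210/3.3,.024),atz('top',200+650/3.3,180+400/3.3,.024))
```

```text
grey [0.61160826 0.12721542 0.042     ] red [ 0.52822403 -0.1143972   0.042     ] pad [0.57135531 0.01201087 0.044     ] post [0.4910616 0.005461  0.05     ]
d [-0.32623381 -0.94528911] 0.25559653080906036 -109.04034187316866
pad->red along 0.13356304994561596 travel 0.08056304994561597 lat 0.00046706277850726285
[[-9.70426498e-01  3.03558231e-05  2.41396793e-01]
 [-2.41396794e-01 -1.47494021e-05 -9.70426498e-01]
 [-2.58976367e-05 -9.99999999e-01  2.16410090e-05]]
rail ends [0.62015666 0.1625812  0.024     ] [ 0.51447093 -0.15101993  0.024     ]<stdin>:5: DeprecationWarning: Arrays of 2-dimensional vectors are deprecated. Use arrays of 3-dimensional vectors instead. (deprecated in NumPy 2.0)
```

Request:
servo_tool(delta_pos=[[-0.046, 0, -0.041], [-0.046, 0, -0.041], [-0.046, 0, -0.041], [-0.046, 0, -0.041], [-0.046, 0, -0.041]], dr=[[0, 0, 0], [0, 0, 0], [0, 0, 0], [0, 0, 0], [0, 0, 0]], grip=[0, 0, 0, 0, 0])

```text
t: 1.52
tool_pos: [0.3265, -0.3499, 0.2452]
tool_rot: [-0.246, 2.094, -2.097]
contact_force: [0.6, -0.5, 0.9]
opening: 0.0004
```

Request:
servo_tool(delta_pos=[[-0.046, 0, -0.041], [-0.046, 0, -0.041], [-0.046, 0, -0.041], [-0.046, 0, -0.041], [-0.046, 0, -0.041]], dr=[[0, 0, 0], [0, 0, 0], [0, 0, 0], [0, 0, 0], [0, 0, 0]], grip=[0, 0, 0, 0, 0])

```text
t: 2.15
tool_pos: [0.5039, -0.0924, 0.2473]
tool_rot: [-0.24, 2.088, -2.1]
contact_force: [0.8, -1.1, 0.2]
opening: -0.0002
```

Request:
servo_tool(delta_pos=[[-0.04, 0, -0.038], [-0.035, 0, -0.032], [0, 0.04, 0], [0, 0.04, 0], [0, 0.02, 0]], dr=[[0, 0, 0], [0, 0, 0], [0, 10.7, 0], [0, 10.7, 0], [0, 10.7, 0]], grip=[0, 0, 0, 0, 0])

```text
t: 2.78
tool_pos: [0.5673, 0.0007, 0.1487]
tool_rot: [-0.36, -2.046, 2.053]
contact_force: [0.1, -0.6, 0.7]
opening: 0.0001
```

```bash
cat > where.py <<'E'
from h import *
import sys
o=ctrl.get_obs();R=cv2.Rodrigues(o['tool_rot'])[0];T=o['tool_pos']
d=np.array([-.3262,-.9453,0]);n=np.array([.9453,-.3262,0]);pad=np.array([.5714,.012,.044])
print('t',o['t'],'T',T.round(4),'F',o['contact_force'].round(1),'R',R.round(3).tolist())
print('along/lat/tip height',((T-pad)@d).round(4),((T-pad)@n).round(4),(T[2]-.014).round(4))
tgt=pad+float(sys.argv[1])*d if len(sys.argv)>1 else pad
print('delta tool to target xy',(R.T@((tgt-T)*[1,1,0])).round(4),'yaw err (about tool y)',np.degrees(np.arctan2(*( [np.cross(R[:,2],d)@R[:,1], R[:,2]@d]))).round(2),'tilt',R[:,1].round(4))
E
python3 where.py .005
python3 - <<'E'
from h import *
snap('wrist','w1.png')
E
```

```text
t 2.775 T [0.5673 0.0007 0.1487] F [ 0.1 -0.6  0.7] R [[-0.946, 0.016, -0.324], [0.324, -0.006, -0.946], [-0.017, -1.0, 0.0]]
along/lat/tip height 0.012 -0.0002 0.1347
delta tool to target xy [-0.0002  0.     -0.007 ] yaw err (about tool y) 0.11 tilt [ 0.0163 -0.0061 -0.9998]
```

View pics/w1.png

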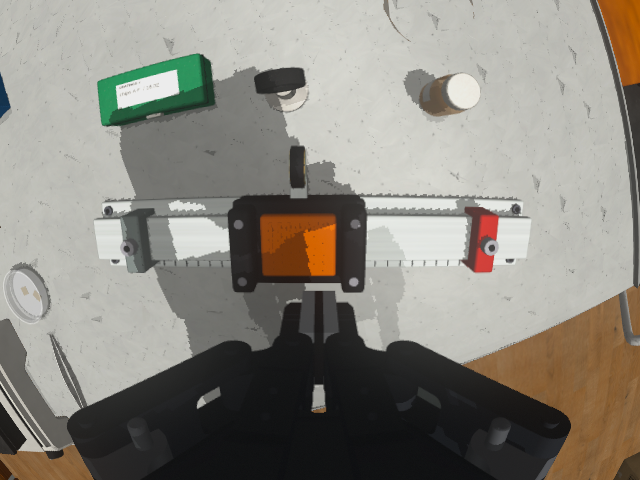

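The wrist view shows the orange pad centred at about (298,245), the red stop at about (483,240) and the rail level in the picture. I'll cross-check those positions.

Run:
```python
from h import *
p=ctrl.camera_params('wrist')
print('pad',atz('wrist',298.5,245,.044,p),tri(ray('wrist',298.5,245,p),ray('top',311.2,269.4)))
print('screw',atz('wrist',491,247,.048,p),tri(ray('wrist',491,247,p),ray('top',378.8,293.6)))
```

```text
pad [0.57089385 0.01265915 0.044     ] (array([0.57132765, 0.01216755, 0.04592856]), np.float64(0.0004346348679313306))
screw [ 0.52704515 -0.11188321  0.048     ] (array([ 0.52767785, -0.1126812 ,  0.04836371]), np.float64(0.002083287803878226))
```

Request:
servo_tool(delta_pos=[[0, 0.03, -0.007], [0, 0.03, 0], [0, 0.012, 0], [0, 0, 0]], dr=[[0, 0, 0], [0, 0, 0], [0, 0, 0], [0, 0, 0]], grip=[0, 0, 0, 0])

```text
t: 3.32
tool_pos: [0.5708, 0.0068, 0.0748]
tool_rot: [-0.355, -2.048, 2.055]
contact_force: [-0.7, -0.1, -0.1]
opening: -0.0
```

```bash
python3 where.py .005
python3 - <<'E'
from h import *
snap('wrist','w2.png')
E
```

```text
t 3.325 T [0.5708 0.0068 0.0748] F [-0.7 -0.1 -0.1] R [[-0.947, 0.016, -0.321], [0.321, -0.006, -0.947], [-0.017, -1.0, 0.001]]
along/lat/tip height 0.0051 0.0011 0.0608
delta tool to target xy [ 0.0011 -0.     -0.0001] yaw err (about tool y) 0.33 tilt [ 0.0156 -0.0059 -0.9999]
```

View pics/w2.png

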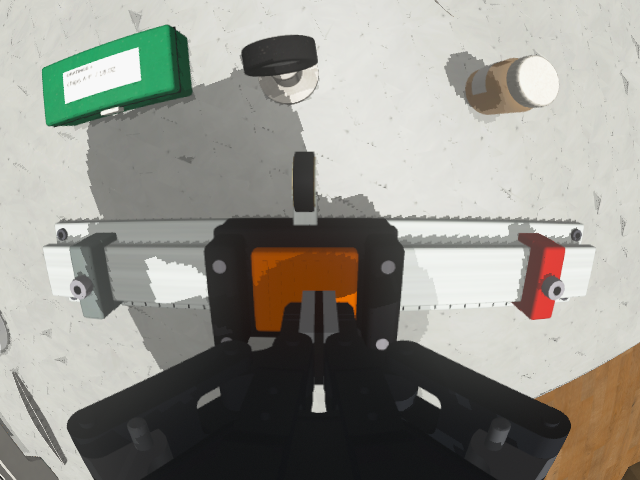

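The shut fingers (around (318,310)) stand over the pad, between the shoulders. I'll lower them in small steps and watch the force.

Request:
servo_tool(delta_pos=[[0.001, 0.008, 0], [0, 0.005, 0], [0, 0, 0]], dr=[[0, 0, 0], [0, 0, 0], [0, 0, 0]], grip=[0, 0, 0])

```text
t: 3.75
tool_pos: [0.5726, 0.0066, 0.0651]
tool_rot: [-0.362, -2.051, 2.058]
contact_force: [-0.2, 0.3, -0.3]
opening: 0.0004
```

Request:
servo_tool(delta_pos=[[0, 0.003, 0], [0, 0, 0]], dr=[[0, 0, 0], [0, 0, 0]], grip=[0, 0])

```text
t: 4.0
tool_pos: [0.573, 0.0066, 0.0623]
tool_rot: [-0.363, -2.052, 2.058]
contact_force: [-0.6, -0.3, -0.3]
opening: -0.0001
```

Request:
servo_tool(delta_pos=[[0.001, 0.003, 0], [0, 0, 0]], dr=[[0, 0, 0], [0, 0, 0]], grip=[0, 0])

```text
t: 4.25
tool_pos: [0.5721, 0.0069, 0.0592]
tool_rot: [-0.363, -2.052, 2.058]
contact_force: [0.3, 0.2, 0.7]
opening: 0.0001
```

Request:
servo_tool(delta_pos=[[0.001, 0.003, 0], [0, 0, 0]], dr=[[0, 0, 0], [0, 0, 0]], grip=[0, 0])

```text
t: 4.5
tool_pos: [0.5723, 0.007, 0.0575]
tool_rot: [-0.365, -2.053, 2.059]
contact_force: [-2.9, -0.0, 3.7]
opening: 0.0
```

Contact is at TCP z ≈ 0.058. Next I'll press about 5 mm.

Request:
servo_tool(delta_pos=[[0, 0.003, 0], [0, 0.001, 0]], dr=[[0, 0, 0], [0, 0, 0]], grip=[0, 0])

```text
t: 4.75
tool_pos: [0.5724, 0.007, 0.0547]
tool_rot: [-0.364, -2.052, 2.059]
contact_force: [-2.3, -0.3, 6.4]
opening: -0.0
```

Request:
servo_tool(delta_pos=[[0, 0.002, 0], [0, 0, 0]], dr=[[0, 0, 0], [0, 0, 0]], grip=[0, 0])

```text
t: 5.0
tool_pos: [0.5724, 0.007, 0.054]
tool_rot: [-0.363, -2.052, 2.059]
contact_force: [-3.1, -0.1, 5.7]
opening: -0.0
```

```bash
python3 where.py .005
python3 - <<'E'
from h import *
snap('wrist','w3.png');snap('scene','s3.png')
a=cv2.imread('pics/s3.png')[220:360,220:470]; cv2.imwrite('pics/s3c.png',cv2.resize(a,None,fx=3.2,fy=3.2,interpolation=2))
E
```

```text
t 5.0 T [0.5724 0.007  0.054 ] F [-3.1 -0.1  5.7] R [[-0.947, 0.023, -0.32], [0.32, -0.007, -0.947], [-0.025, -1.0, -0.001]]
along/lat/tip height 0.0044 0.0026 0.04
delta tool to target xy [ 0.0026 -0.0001  0.0006] yaw err (about tool y) 0.39 tilt [ 0.0235 -0.0072 -0.9997]
```

View pics/w3.png

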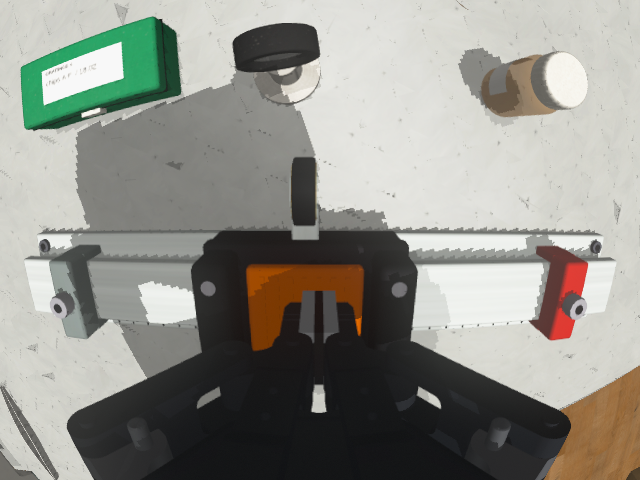

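View pics/s3c.png

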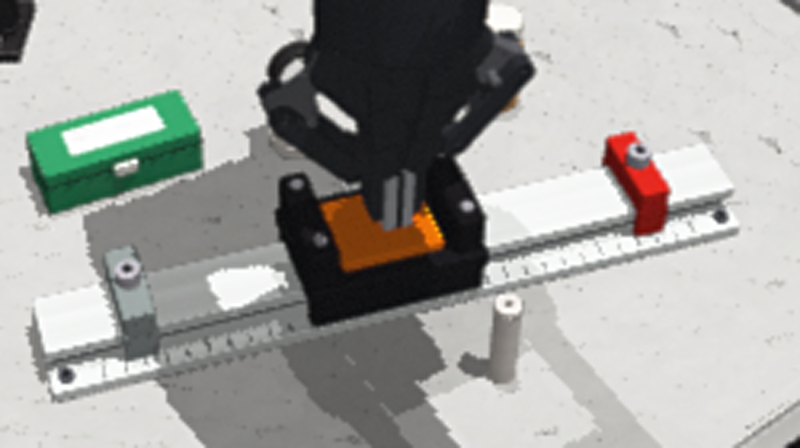

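Request:
servo_tool(delta_pos=[[0, 0.0025, 0], [0, 0.001, 0.003], [0, 0.001, 0.003]], dr=[[0, 0, 0], [0, 0, 0], [0, 0, 0]], grip=[0, 0, 0])

```text
t: 5.48
tool_pos: [0.5709, 0.0023, 0.0519]
tool_rot: [-0.361, -2.054, 2.056]
contact_force: [-2.3, 1.4, 6.5]
opening: -0.0002
```

Request:
servo_tool(delta_pos=[[0, 0.001, 0.004], [0, 0.001, 0.004], [0, 0.001, 0.004]], dr=[[0, 0, 0], [0, 0, 0], [0, 0, 0]], grip=[0, 0, 0])

```text
t: 5.85
tool_pos: [0.5674, -0.0078, 0.0514]
tool_rot: [-0.36, -2.056, 2.053]
contact_force: [-1.7, 1.2, 6.7]
opening: 0.0
```

```bash
python3 where.py .085
```

```text
t 5.85 T [ 0.5674 -0.0078  0.0514] F [-1.7  1.2  6.7] R [[-0.947, 0.022, -0.32], [0.32, -0.002, -0.948], [-0.022, -1.0, -0.005]]
along/lat/tip height 0.02 0.0027 0.0374
delta tool to target xy [ 0.0031 -0.0004  0.065 ] yaw err (about tool y) 0.39 tilt [ 0.0223 -0.0019 -0.9998]
```

Request:
servo_tool(delta_pos=[[0, 0, 0.006], [0.001, 0, 0.006], [0, 0, 0.006], [0.001, 0, 0.006], [0, 0, 0.006]], dr=[[0, 0, 0], [0, 0, 0], [0, 0, 0], [0, 0, 0], [0, 0, 0]], grip=[0, 0, 0, 0, 0])

```text
t: 6.48
tool_pos: [0.5583, -0.0345, 0.0562]
tool_rot: [-0.365, -2.063, 2.05]
contact_force: [-2.2, 1.9, 5.3]
opening: -0.0001
```

```bash
python3 where.py .085
python3 - <<'E'
from h import *
snap('wrist','w4.png')
E
```

```text
t 6.475 T [ 0.5583 -0.0345  0.0562] F [-2.2  1.9  5.3] R [[-0.947, 0.027, -0.32], [0.32, 0.002, -0.948], [-0.025, -1.0, -0.011]]
along/lat/tip height 0.0482 0.0028 0.0422
delta tool to target xy [ 0.0031 -0.0005  0.0367] yaw err (about tool y) 0.38 tilt [ 0.0271  0.002  -0.9996]
```

View pics/w4.png

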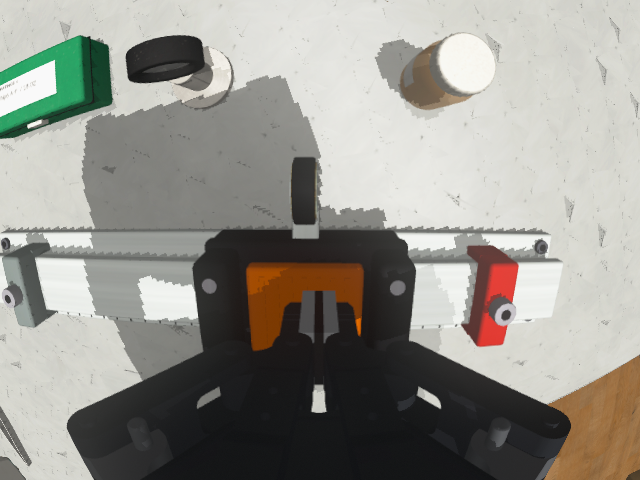

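The carriage came along by friction, but the pad rose to about 2 mm. I'll press it again before going on, and add the downward compensation to each row.

Request:
servo_tool(delta_pos=[[0, 0.003, 0], [0, 0.002, 0]], dr=[[0, 0, 0], [0, 0, 0]], grip=[0, 0])

```text
t: 6.78
tool_pos: [0.5581, -0.0352, 0.0525]
tool_rot: [-0.364, -2.061, 2.049]
contact_force: [-3.4, 0.4, 6.2]
opening: -0.0001
```

Request:
servo_tool(delta_pos=[[0, 0.0015, 0.005], [0, 0.001, 0.005], [0, 0.001, 0.005]], dr=[[0, 0, 0], [0, 0, 0], [0, 0, 0]], grip=[0, 0, 0])

```text
t: 7.15
tool_pos: [0.5537, -0.0482, 0.0511]
tool_rot: [-0.362, -2.064, 2.046]
contact_force: [-3.1, 2.4, 6.2]
opening: -0.0001
```

Request:
servo_tool(delta_pos=[[0, 0.0005, 0.005], [0, 0.0007, 0.005], [0, 0.0007, 0.004]], dr=[[0, 0, 0], [0, 0, 0], [0, 0, 0]], grip=[0, 0, 0])

```text
t: 7.52
tool_pos: [0.5495, -0.0606, 0.0514]
tool_rot: [-0.361, -2.067, 2.043]
contact_force: [-3.2, 1.9, 7.1]
opening: 0.0001
```

```bash
python3 where.py .085
python3 - <<'E'
from h import *
snap('wrist','w5.png')
E
```

```text
t 7.525 T [ 0.5495 -0.0606  0.0514] F [-3.2  1.9  7.1] R [[-0.947, 0.024, -0.32], [0.32, 0.008, -0.947], [-0.021, -1.0, -0.015]]
along/lat/tip height 0.0758 0.003 0.0374
delta tool to target xy [ 0.003  -0.0002  0.0092] yaw err (about tool y) 0.36 tilt [ 0.0243  0.0076 -0.9997]
```

View pics/w5.png

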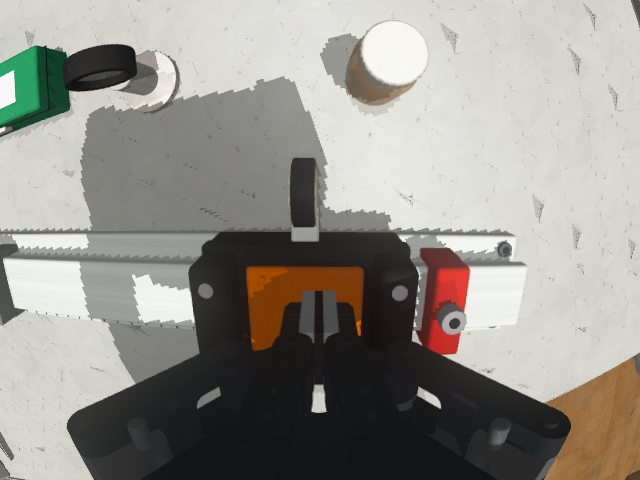

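The carriage is a few mm short of the stop. I'll go on until the force along the rail rises.

Request:
servo_tool(delta_pos=[[0, 0.0006, 0.004], [0, 0.0006, 0.004], [0, 0.0006, 0.003]], dr=[[0, 0, 0], [0, 0, 0], [0, 0, 0]], grip=[0, 0, 0])

```text
t: 7.95
tool_pos: [0.5461, -0.0706, 0.0518]
tool_rot: [-0.36, -2.068, 2.04]
contact_force: [-2.3, 1.7, 6.4]
opening: -0.0004
```

Request:
servo_tool(delta_pos=[[0, 0.0006, 0.003], [0, 0.0006, 0.003], [0, 0.0006, 0.003]], dr=[[0, 0, 0], [0, 0, 0], [0, 0, 0]], grip=[0, 0, 0])

```text
t: 8.32
tool_pos: [0.5461, -0.0769, 0.0534]
tool_rot: [-0.367, -2.076, 2.034]
contact_force: [0.3, 3.0, 6.1]
opening: 0.0004
```

```bash
python3 where.py .085
python3 - <<'E'
from h import *
snap('wrist','w6.png')
E
```

```text
t 8.325 T [ 0.5461 -0.0769  0.0534] F [0.3 3.  6.1] R [[-0.947, 0.03, -0.321], [0.322, 0.016, -0.947], [-0.023, -0.999, -0.024]]
along/lat/tip height 0.0923 0.0051 0.0394
delta tool to target xy [ 0.0051  0.0001 -0.0073] yaw err (about tool y) 0.28 tilt [ 0.0299  0.0156 -0.9994]
```

View pics/w6.png

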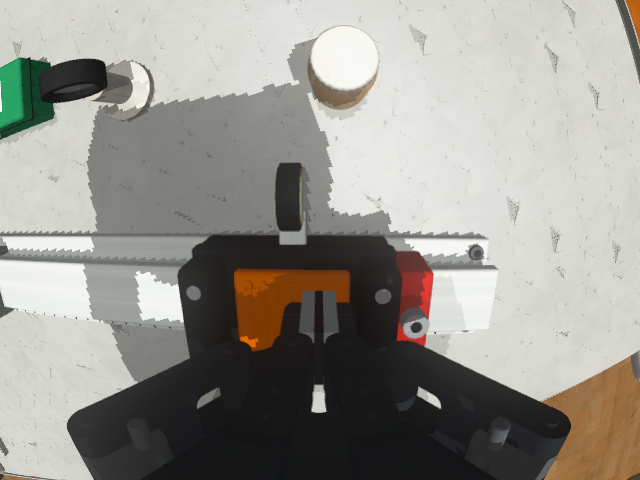

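The fingertip is now sliding on the pad. The force along the rail has risen to 3 N and no gap shows at the red stop. One more small push and a hold, then I'll lift off.

Request:
servo_tool(delta_pos=[[0, 0.0012, 0.002], [0, 0.0008, 0.002], [0, 0.0005, 0]], dr=[[0, 0, 0], [0, 0, 0], [0, 0, 0]], grip=[0, 0, 0])

```text
t: 8.75
tool_pos: [0.5468, -0.0792, 0.0539]
tool_rot: [-0.371, -2.082, 2.03]
contact_force: [-3.4, 0.2, 6.4]
opening: 0.0001
```

```bash
python3 where.py .085
```

```text
t 8.75 T [ 0.5468 -0.0792  0.0539] F [-3.4  0.2  6.4] R [[-0.946, 0.033, -0.321], [0.322, 0.019, -0.946], [-0.025, -0.999, -0.029]]
along/lat/tip height 0.0942 0.0065 0.0399
delta tool to target xy [ 0.0064  0.0001 -0.0092] yaw err (about tool y) 0.24 tilt [ 0.0333  0.0195 -0.9993]
```

Request:
servo_tool(delta_pos=[[0, -0.01, 0], [0, -0.015, 0], [0, -0.03, 0], [0, -0.04, 0], [0, -0.04, 0]], dr=[[0, 0, 0], [0, 0, 0], [0, 0, 0], [0, 0, 0], [0, 0, 0]], grip=[0, 0, 0, 0, 0])

```text
t: 9.38
tool_pos: [0.5389, -0.081, 0.1899]
tool_rot: [-0.361, -2.079, 2.025]
contact_force: [0.1, 0.7, -0.1]
opening: -0.0002
```

```bash
python3 where.py .085
python3 - <<'E'
from h import *
snap('wrist','w7.png');snap('scene','s7.png')
a=cv2.imread('pics/s7.png')[200:360,220:470]; cv2.imwrite('pics/s7c.png',cv2.resize(a,None,fx=3.2,fy=3.2,interpolation=2))
E
```

```text
t 9.375 T [ 0.5389 -0.081   0.1899] F [ 0.1  0.7 -0.1] R [[-0.947, 0.024, -0.322], [0.322, 0.022, -0.946], [-0.016, -0.999, -0.029]]
along/lat/tip height 0.0985 -0.0004 0.1759
delta tool to target xy [-0.0004  0.0004 -0.0135] yaw err (about tool y) 0.24 tilt [ 0.0244  0.0222 -0.9995]
```

View pics/w7.png

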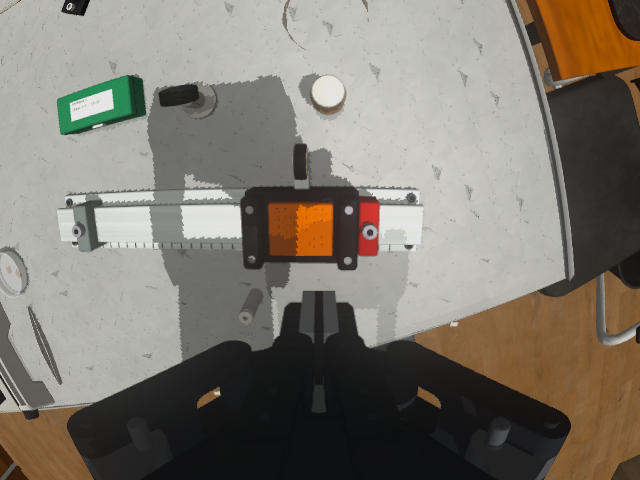

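View pics/s7c.png

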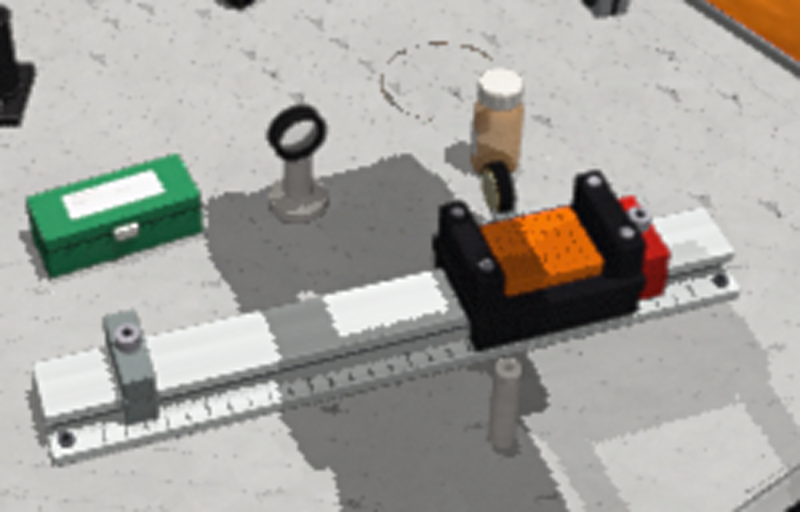

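Run:
```python
from h import *
w=cv2.imread('pics/w7.png')[170:290,220:430]; cv2.imwrite('pics/w7c.png',cv2.resize(w,None,fx=3.8,fy=3.8,interpolation=2))
im=snap('top','t7.png')
a=cv2.imread('pics/t7.png')[230:330,300:420]; cv2.imwrite('pics/t7c.png',cv2.resize(a,None,fx=6,fy=6,interpolation=2))
d=np.array([-.3262,-.9453,0])
for n in('scene','wrist'):
    if n=='wrist': snap('wrist','w8.png')
    p=ctrl.camera_params(n)
    c={}
    for l in('pad','red_stop_mid'):
        k=ctrl.masks_of(n,l)[0]; v,u=np.nonzero(k['pixels']);c[l]=(u.mean(),v.mean()); print(n,l,k['score'],c[l],k['extent'])
p=ctrl.camera_params('wrist')
hi=lambda z,u,v:(atz('wrist',u,v,z,p))
P=hi(.044,301,229);S=hi(.048,370,232);print(P,S,(S-P)@d, 'old screw/ pad travel',(P-[.5711,.0123,.044])@d)
```

```text
scene pad 0.55 (np.float64(388.905325443787), np.float64(277.3091715976331)) [373.9, 264.5, 406.9, 290.6]
scene red_stop_mid 0.45 (np.float64(422.6305418719212), np.float64(276.5320197044335)) [413.2, 261.8, 432.8, 295.7]
wrist pad 0.85 (np.float64(300.6309523809524), np.float64(228.88565891472868)) [266.0, 202.1, 333.8, 260.3]
wrist red_stop_mid 0.71 (np.float64(368.3170124481328), np.float64(226.6539419087137)) [356.1, 194.6, 377.4, 256.5]
[ 0.54514645 -0.06472102  0.044     ] [ 0.52764461 -0.11345006  0.048     ] 0.05177265979897121 old screw/ pad travel 0.08127401761592404
```

View pics/w7c.png

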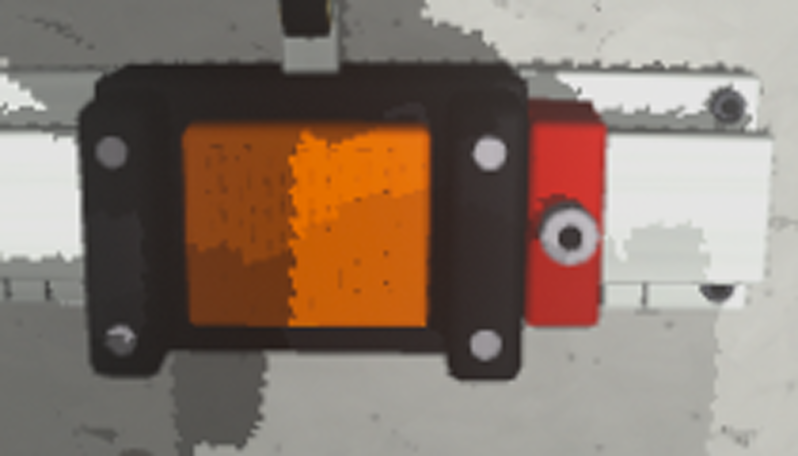

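View pics/t7c.png

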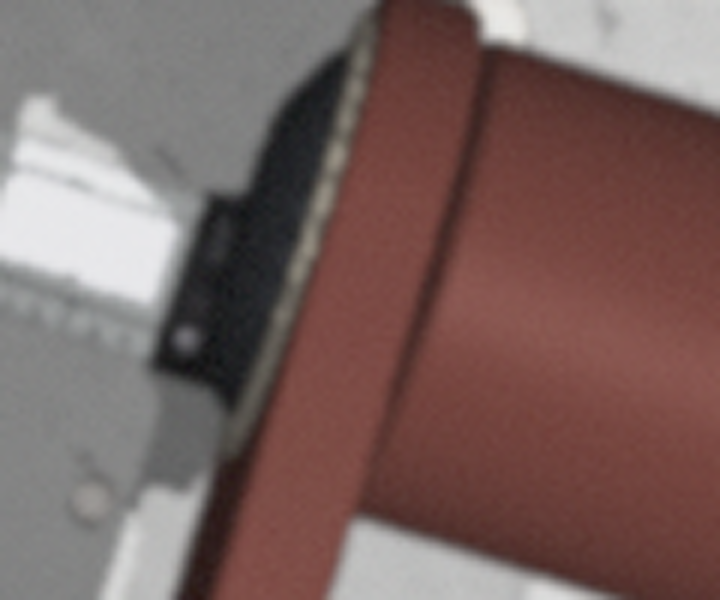

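Run:
```python
from h import *
print(ctrl.get_obs()['contact_force'].round(2)); print(ctrl.finish_job())
```

```text
[-0.1  -0.21 -0.52]
the job is handed in; nothing more can be done
None
```

The carriage is resting against the red stop (the right-hand, −y end) with the pad released, and the job is handed in. I used the shut fingertips to press the pad about 6 mm, moved the carriage about 81 mm along the rail with the pad held down, and then lifted straight off.

**Last checks**
- **At the stop:** the final wrist view shows no gap. The measured centre distance is 51.8 mm, against 53 mm expected and about 2 mm of calibration error. At the end the fingertip slid on the pad and the force along the rail rose to about 3 N.
- **Hand clear:** the hand was about 0.18 m up when I handed in, with a force reading close to zero.
- **Bystanders:** the vial, lens mount, slide box and post look untouched in the scene and wrist views. I did not measure their positions again.

**Less certain**
- **Low pad partway:** the pad rose to about 2 mm pressed during the push, judged from the tool height. I pressed it down again before going on. It was still about 4 mm down when the carriage met the stop.
- **Top camera blocked:** the arm hid the stop from it in the final check, so the result rests on the scene and wrist views.
- **Pad sprung up:** I judged this from the pictures only and did not measure its height.

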